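Check in the dog's ball on the launcher's chute, then load it

ROBOT

A 6-joint arm with a two-finger parallel gripper is mounted at the origin on the work surface. World frame = base frame: x ahead of the robot, y to its left, z up, the work surface at z = 0. Lengths are in m, angles in degrees, forces in N, time in s.
With the tool pointing down it reaches from about 0.35 to 0.875 m from the base axis. Payload 4.2 kg.
Tool frame: the origin (TCP) lies at the very end of the fingers, on their centre line; the grasp point (between the pads) lies 19 mm behind it; z points along the fingers, y is the line along which they close (so a half turn about z gives the same grasp; the last joint's range is limited). The gripper opens to 87 mm and grips with 3 to 60 N. Pads are 19 mm wide; open, the fingers measure 117 mm over their backs; the gripper's body (75 mm by 190 mm) begins 51 mm behind the grasp point.
Start: joints at [-57.319, 22.042, 0.453, 0, -68.411, -14.817], TCP at [0.192, -0.595, 0.223] pointing down, gripper open.
Joint ranges: [-179.83, 179.83], [-69.29, 118.12], [-61.27, 80.66], [-181.25, 117.63], [-171.15, -9.14], [-177.46, 177.46]. Speed limits (degrees/s): [159.86, 159.86, 180, 180, 180, 180].

INTERFACE

Orientations are given as a 3x3 rotation matrix whose columns are the frame's x, y, z axes.
In Python, from station import r gives the robot as it stands.
- The arm moves only by the tool jog_arm, never from a script. Its argument "plan" is text: rows parted by semicolons, each of 7 numbers parted by spaces: the shift along the tool's x, y, z normalised to -1 to 1, where 1 is 0.025 m, then the turn, a rotation vector about the tool's x, y, z normalised to -1 to 1, where 1 is 8 degrees, then the closure, from -1 (fully open) to 1 (shut). A call has exactly 10 rows; each row shifts and turns the commanded pose from where the row before left it, along the tool's axes as they then stand; what a row does not reach is not made up. A row lasts 1/10 s, in which the tool goes at most 50 mm and 8.59 degrees, less where a joint would pass 70% of its speed; a pose out of reach is approached as far as the arm can. A call with a number of a shift or a turn outside -1 to 1 is refused whole. A call with a gripper value outside its range is refused whole. The fingers move at their own pace and stop on an object; the grip force is fixed at half the most. Time passes only in rows, so rows that do not move let the fingers close, or fill a call up. It gives the time, the measured TCP pose, the force, the opening and the grip force at its end, in the units of the state.
- r.sense(): the state, without advancing time (a new reading comes with each control period).
- r.capture(name): name is "side" or "top"; returns (picture, depth): 384x512x3 uint8, red, green, blue; 384x512 float32, m along the optical axis (not along the pixel's ray), 0 where there is no reading.
- r.get_calibration(name): a dict with "mtx" (3x3 intrinsics, pixels), "distortion" ([k1, k2, p1, p2, k3] as OpenCV has them; the pictures are not rectified), "extrinsics" (4x4, takes a point from camera to world coordinates). Camera axes: x right, y up, looking along -z (the intrinsics and any distortion apply to the point x, -y, -z); pixel columns grow to the right and rows downward; lengths in m; the calibration is good to about 2 mm. A picture is of the moment at which its call begins. get_calibration takes no time and is no camera call.
- r.finish_job(): hands the job in; it is judged then, once.
The state is a dict: "time_s": time; "joints": joint angles; "joint_velocities": joint speeds; "effort": joint torques, N m; "tcp_pos": TCP position; "ee_rot": TCP orientation; "wrist_force": force on the tool from outside, world axes, zero at the start; "moment": the same for the moment, N m; "gripper_width": opening from 0.0 (shut) to 1.0 (fully open); "gripper_force": force on a finger pad.
Only numpy, scipy, OpenCV 4.12 (cv2) and the standard library are available. Lean on these libraries where they do the work, as an engineer would, in place of code of your own. Each camera call takes 0.05 s, during which the arm holds its last target. There are 200 camera calls.

TASK

Take the yellow handle of the ball launcher's hinged chute and tilt the chute so that the orange ball rolls to the green tag reader, comes to rest between its two green cheeks and stays there for five seconds while its tag is read; then let it roll gently on into the blue hopper, lower the chute softly onto its rest and let go. Steer the ball only by tilting the chute, never touching it with the gripper, keep it from racing or jumping out, and leave the other things on the ledge alone.

Things in the scene. Friction and masses are not known exactly. Their poses are not given: they have to be found in the camera images.
- ball: Orange fetch ball with a thin white band, 90 mm diameter, about 0.18 kg (up to a third more or less), origin at its centre. It starts at rest in the chute against the end plate at the handle end. In the V trough (sides sloping 12 degrees) it accelerates at about 6.9 m/s2 times the tilt in rad, less rolling resistance worth a slope of about 0.017 rad (0.010 to 0.025).
- chute (a joint): Tilt of the chute in rad: 0 level, positive = handle end up (the ball rolls away from the handle to the hopper), negative = handle end down (it rolls to the handle). Range -0.10 (on its rest, as at the start) to 0.16. No spring: let go, it falls onto its rest. Chute about 0.45 kg, centre of mass 270 mm from the hinge; lifting it at the handle takes 3 to 5 N.
- hinge (a point): Point on the chute's hinge axis, 130 mm above the table, on the bottom line of the trough at its hopper end. Axes: y along the chute from hinge to handle, z up, x the hinge axis. The ball's centre runs 46 mm above the bottom line, from 385 mm from the hinge (against the end plate) to 0 mm, where it leaves the chute's open end and drops 6 mm into the hopper.
- launcher: The ball launcher, fixed to the table; place and heading differ each time. Base rail, white motor housing with blue hopper, and the hinged grey chute, 109 mm wide over its two rims (50 mm above the bottom line), closed by a blue plate at the handle end. Origin on the table under the chute, 250 mm from the hinge towards the handle; y along the chute to the handle, z up.
- handle (a point): Grip point of the chute's handle, 520 mm from the hinge along the chute and 15 mm above its bottom line: a yellow bar in line with the chute, 18 mm wide, 22 mm high, running from 436 to 560 mm from the hinge. Free at the sides and below; grip it from above across its width. 93 mm above the table at the start. Axes as hinge; it tilts with the chute.
- mark (a point): Reading point, where the ball's centre should rest: midway between the two green cheeks of the tag reader clip, 46 mm above the bottom line. The cheeks stand outside the rims, 40 mm long along the chute, 58 mm above the bottom line, with a white centre line. The clip sits 150 to 270 mm from the hinge, differently each time, and stays put. Axes as hinge; tilts with the chute.
- hopper (a point): Where the ball's centre lies when loaded: in the blue hopper, a short fixed trough that slopes away from the chute, 76 mm beyond the hinge on the side away from the handle, closed by a blue back wall. The ball settles there by itself.
- carton: Bystander: brown carton with a white band, 110 x 140 x 80 mm. Origin at its underside.
- dog_bowl: Bystander: steel dog bowl, 150 mm diameter, 50 mm high. Origin at its underside.
- brush: Bystander: brush lying on the table. Origin at its underside.
There are look-alikes about, which are no part of the job. What is shaped like the ball but purple or turquoise is not meant.

How it is judged:
By the outcome, as a careful person would: the job done as asked, in the order asked, and still so for the second after the job is handed in, with the robot touching nothing.
It also fails if it takes over 67 s, if anything falls off the work surface, if the arm or the gripper's body presses on something with over 40 N, if the wrist force passes 120 N, or if a joint passes its speed limit or range.

## Working session

There is one attempt and no reset: what is moved stays moved. The work goes in short steps, Python scripts to look and compute and a tool call to move; the robot and the scene stay as the last step left them, time stands still between calls to the robot, and variables do not carry over. Pictures are saved under pics/ and viewed, at most 10 in all, crops included, and the job is handed in when it is done.

Besides the shell and the picture viewer there is one more tool, called by a JSON object that holds its "api" and its "payload", one argument or row to a line. jog_arm: Moves the arm, as the interface text tells. Scaled input: -1 to 1 covers 0.025 m each way for a shift and 8 degrees each way for a turn. Its arguments: {"type":"object","properties":{"plan":{"type":"string"}},"required":["plan"]}

```bash
mkdir -p pics; ls; cat > h.py <<'E'
import numpy as np, cv2
from station import r
def snap(n,f=None):
    im,d=r.capture(n)
    if f: cv2.imwrite('pics/'+f,im[...,::-1])
    return im,d
def ray(n,uv):
    c=r.get_calibration(n);E=np.array(c['extrinsics'])
    p=cv2.undistortPoints(np.array(uv,float).reshape(-1,1,2),np.array(c['mtx']),np.array(c['distortion'])).reshape(-1,2)
    d=np.c_[p[:,0],-p[:,1],-np.ones(len(p))]@E[:3,:3].T
    return E[:3,3],d
def onplane(n,uv,z):
    o,d=ray(n,uv); t=(z-o[2])/d[:,2]
    return o+d*t[:,None]
def depthpts(n,d,mask):
    v,u=np.nonzero(mask&(d>0)); o,dr=ray(n,np.c_[u,v]); return o+dr*d[v,u][:,None],np.c_[u,v]
E
python3 - <<'E'
from h import *
for n in('side','top'):
    snap(n,n+'1.png'); c=r.get_calibration(n); print(np.round(c['extrinsics'],3).tolist(),np.round(c['mtx'],1).tolist())
s=r.sense(); print(s)
E
```

```text
pics
[[-0.843, 0.359, -0.4, 0.138], [-0.538, -0.589, 0.604, 0.664], [-0.019, 0.724, 0.689, 0.822], [0.0, 0.0, 0.0, 1.0]] [[410.2, 0.0, 258.3], [0.0, 410.2, 191.0], [0.0, 0.0, 1.0]]
[[0.003, 0.996, -0.085, 0.453], [-1.0, 0.001, -0.025, 0.056], [-0.025, 0.085, 0.996, 1.066], [0.0, 0.0, 0.0, 1.0]] [[354.6, 0.0, 257.5], [0.0, 354.6, 194.3], [0.0, 0.0, 1.0]]
{'time_s': 0.1, 'joints': array([-5.73177894e+01,  2.20846750e+01,  3.88642647e-01, -2.51004665e-02,
       -6.84122646e+01, -1.48177148e+01]), 'joint_velocities': array([ 0.05369413, -0.14222658,  0.24834207,  0.03731728,  0.02847463,
        0.03289234]), 'effort': array([ 6.92099434e-05, -3.91689849e+01,  1.87935627e+01,  4.23185527e+00,
        1.34842933e-02, -7.06926903e-05]), 'tcp_pos': array([ 0.19159175, -0.59434495,  0.22159433]), 'ee_rot': array([[-9.51834200e-01, -3.06612452e-01, -6.77753966e-04],
       [-3.06613188e-01,  9.51832482e-01,  1.81082459e-03],
       [ 8.98868718e-05,  1.93141308e-03, -9.99998131e-01]]), 'wrist_force': array([-0.1708182 ,  0.06027151, -0.43358727]), 'moment': array([-0.011568  ,  0.02186037, -0.01068295]), 'gripper_force': 0.0, 'gripper_width': 1.0015057159687721}
```

View pics/top1.png

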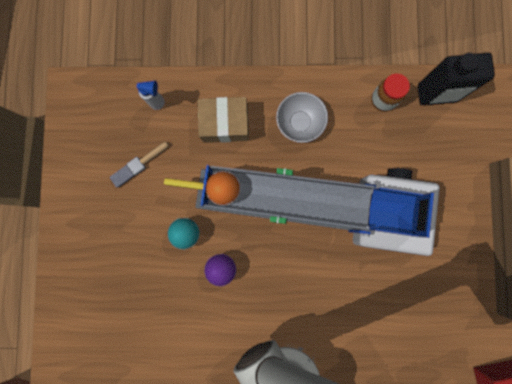

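View pics/side1.png

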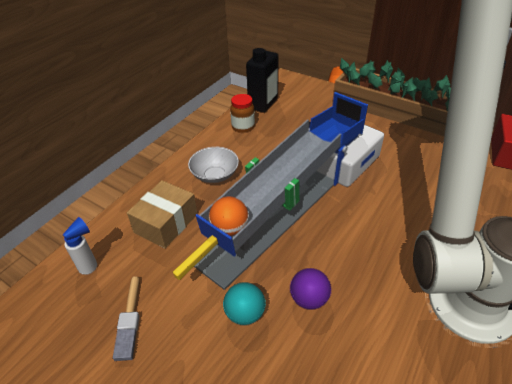

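Top view: the orange ball is in the chute at (222,188) and the yellow handle is at (183,184). The green cheeks are at (285,171) and (278,219), and the hopper is at (400,211). Ball candidates are orange (222,188), turquoise (183,233) and purple (220,269). Only the orange one lies in the chute and has the right colour, so it's the one meant. Next I'll measure and confirm with a crop.

```bash
cat >> h.py <<'E'
def hsvmask(im,lo,hi):
    return cv2.inRange(cv2.cvtColor(im,cv2.COLOR_RGB2HSV),np.array(lo),np.array(hi))>0
COL=dict(ball=((5,150,90),(16,255,255)),handle=((24,150,80),(34,255,255)),green=((50,120,50),(80,255,255)))
def blobs(m,amin=15):
    n,l,s,c=cv2.connectedComponentsWithStats(m.astype(np.uint8)); return [(l==i,s[i],c[i]) for i in range(1,n) if s[i,4]>=amin]
E
python3 - <<'E'
from h import *
for n in('top','side'):
    im,d=snap(n)
    if n=='top': cv2.imwrite('pics/crop.png',cv2.resize(im[140:300,140:320],None,fx=4,fy=3.7,interpolation=cv2.INTER_CUBIC)[...,::-1])
    for k,(lo,hi) in COL.items():
        for m,s,c in blobs(hsvmask(im,lo,hi)):
            p,uv=depthpts(n,d,m)
            if len(p)==0: print(n,k,'nodepth',s);continue
            print(n,k,s[4],c.round(1),'mean',p.mean(0).round(4),'zmax',p[:,2].max().round(4),'med',np.median(p,0).round(4))
            if k=='ball' and s[4]>300:
                A=np.c_[2*p,np.ones(len(p))];q=np.linalg.lstsq(A,(p**2).sum(1),rcond=None)[0];print('  sphere',q[:3].round(4),np.sqrt(q[3]+q[:3]@q[:3]).round(4))
            if k=='handle' and s[4]>50:
                u,S,vt=np.linalg.svd(p-p.mean(0),full_matrices=False);t=(p-p.mean(0))@vt[0];print('  dir',vt[0].round(4),'ends',(p.mean(0)+vt[0]*t.min()).round(4),(p.mean(0)+vt[0]*t.max()).round(4))
E
```

```text
top ball 128 [385.6  90.6] mean [ 0.8347 -0.2826  0.0769] zmax 0.1086 med [ 0.824  -0.2756  0.0855]
top ball 795 [222.  187.7] mean [0.5464 0.1695 0.1697] zmax 0.185 med [0.5456 0.1686 0.1708]
  sphere [0.5491 0.1712 0.1376] 0.044
top handle 219 [183.  183.5] mean [0.5648 0.2854 0.104 ] zmax 0.1116 med [0.5654 0.285  0.105 ]
  dir [-0.135  -0.9874  0.082 ] ends [0.5723 0.3402 0.0995] [0.5576 0.2332 0.1084]
top green 25 [279.5 170.8] mean [0.5909 0.0228 0.1631] zmax 0.1663 med [0.5905 0.0215 0.1632]
top green 26 [288.7 172. ] mean [ 0.5874 -0.0006  0.1653] zmax 0.1693 med [ 0.5876 -0.0014  0.1651]
top green 21 [273.  218.6] mean [0.4682 0.0393 0.1635] zmax 0.1658 med [0.4673 0.0394 0.1639]
top green 27 [282.2 220. ] mean [0.4649 0.0161 0.1651] zmax 0.1679 med [0.4648 0.0166 0.1648]
side ball 70737 [245.6 287. ] mean [ 0.4852  0.2004 -0.0008] zmax 0.1257 med [0.4573 0.2473 0.0016]
  sphere [ 0.5935  0.0265 -1.5429] 1.6087
side ball 46 [408.6 142.2] mean [ 0.3152 -0.5121  0.0018] zmax 0.0055 med [ 0.3153 -0.5121  0.0016]
side ball 1026 [430.3 172.8] mean [ 0.2122 -0.4026  0.0015] zmax 0
[... 1026 characters left out ...]
6701  0.1298]
side green 67 [443.1  82.6] mean [ 0.2887 -0.7181  0.1336] zmax 0.147 med [ 0.2887 -0.7174  0.1331]
side green 91 [410.4  85.4] mean [ 0.3787 -0.6399  0.1328] zmax 0.1506 med [ 0.3791 -0.6385  0.1326]
side green 15 [426.9  82.5] mean [ 0.335  -0.6792  0.1381] zmax 0.1459 med [ 0.3349 -0.6794  0.1371]
side green 27 [255.2 160.3] mean [ 0.5863 -0.0009  0.1661] zmax 0.1693 med [ 0.5852 -0.0007  0.166 ]
side green 45 [248.3 166.5] mean [0.593  0.0209 0.1583] zmax 0.1675 med [0.5906 0.0254 0.1634]
side green 94 [296.1 188.3] mean [0.4593 0.0149 0.1436] zmax 0.168 med [0.4572 0.0149 0.1494]
side green 203 [288.7 197. ] mean [0.4652 0.0405 0.1325] zmax 0.167 med [0.4636 0.0413 0.1326]
```

View pics/crop.png

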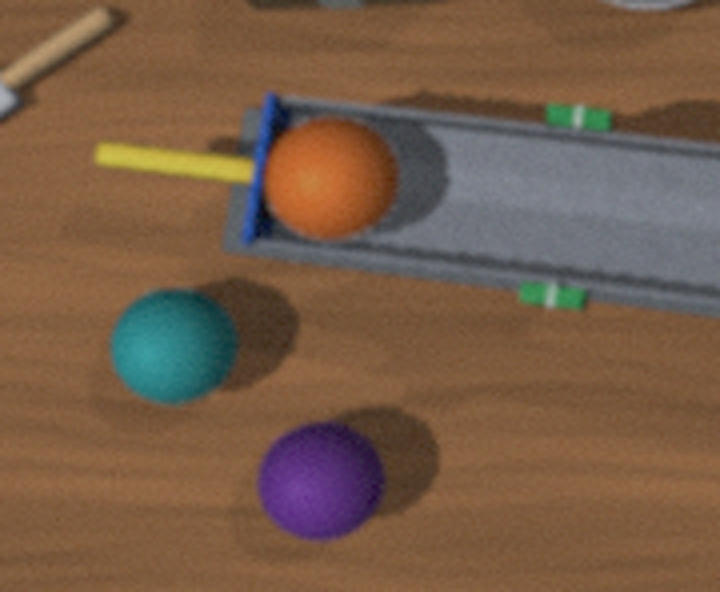

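The crop confirms the orange ball against the blue end plate, with the yellow handle in line behind it and the white centre lines on both green cheeks.

The geometry is as follows:
- **Hinge:** about (0.4956, -0.2135).
- **Chute heading:** along (0.137, 0.991).
- **Mark:** about 230 mm from the hinge.
- **Handle grip point:** about (0.567, 0.300, 0.093).

First move: raise the arm and turn it to match the handle.

{"api": "jog_arm", "payload": {
  "plan": "0 0 -0.4 0 0 -1 -1;0 0 -0.4 0 0 -1 -1;0 0 -0.4 0 0 -1 -1;0 0 -0.4 0 0 -1 -1;0 0 -0.4 0 0 -1 -1;0 0 -0.4 0 0 -1 -1;0 0 -0.4 0 0 -1 -1;0 0 -0.4 0 0 -1 -1;-0.5 -0.13 0 0 0 0 -1;-0.99 -0.26 0 0 0 0 -1"
}}

```text
time_s: 1.2
tcp_pos: [0.2066, -0.559, 0.3014]
ee_rot: [[-0.147, -0.989, -0.0], [-0.989, 0.147, 0.001], [-0.001, 0.001, -1.0]]
wrist_force: [0.9, 0.6, -0.5]
gripper_width: 0.999
gripper_force: 0.0
```

{"api": "jog_arm", "payload": {
  "plan": "-1 -0.26 0 0 0 0 -1;-1 -0.26 0 0 0 0 -1;-1 -0.26 0 0 0 0 -1;-1 -0.26 0 0 0 0 -1;-1 -0.26 0 0 0 0 -1;-1 -0.26 0 0 0 0 -1;-1 -0.26 0 0 0 0 -1;-1 -0.26 0 0 0 0 -1;-1 -0.26 0 0 0 0 -1;-1 -0.26 0 0 0 0 -1"
}}

```text
time_s: 2.2
tcp_pos: [0.306, -0.3191, 0.3018]
ee_rot: [[-0.145, -0.989, -0.001], [-0.989, 0.145, 0.001], [-0.001, 0.001, -1.0]]
wrist_force: [0.7, 0.9, -0.2]
gripper_width: 1.003
gripper_force: 0.0
```

{"api": "jog_arm", "payload": {
  "plan": "-1 -0.26 0 0 0 0 -1;-1 -0.26 0 0 0 0 -1;-1 -0.26 0 0 0 0 -1;-1 -0.26 0 0 0 0 -1;-1 -0.26 0 0 0 0 -1;-1 -0.26 0 0 0 0 -1;-1 -0.26 0 0 0 0 -1;-1 -0.26 0 0 0 0 -1;-1 -0.26 0 0 0 0 -1;-1 -0.26 0 0 0 0 -1"
}}

```text
time_s: 3.2
tcp_pos: [0.4053, -0.0813, 0.3019]
ee_rot: [[-0.145, -0.989, -0.001], [-0.989, 0.145, 0.0], [-0.0, 0.001, -1.0]]
wrist_force: [0.2, 0.1, 0.7]
gripper_width: 0.999
gripper_force: 0.0
```

{"api": "jog_arm", "payload": {
  "plan": "-1 -0.26 0 0 0 0 -1;-1 -0.26 0 0 0 0 -1;-1 -0.26 0 0 0 0 -1;-1 -0.26 0 0 0 0 -1;-1 -0.26 0 0 0 0 -1;-1 -0.26 0 0 0 0 -1;-1 -0.26 0 0 0 0 -1;-1 -0.26 0 0 0 0 -1;-1 -0.26 0 0 0 0 -1;-1 -0.26 0 0 0 0 -1"
}}

```text
time_s: 4.2
tcp_pos: [0.505, 0.1566, 0.3018]
ee_rot: [[-0.145, -0.989, -0.001], [-0.989, 0.145, -0.0], [0.0, 0.001, -1.0]]
wrist_force: [-0.8, -0.6, -0.9]
gripper_width: 1.001
gripper_force: 0.0
```

{"api": "jog_arm", "payload": {
  "plan": "-1 -0.27 0.4 0 0 0 -1;-1 -0.27 0.4 0 0 0 -1;-1 -0.27 0.4 0 0 0 -1;-1 -0.27 0.4 0 0 0 -1;-1 -0.27 0.4 0 0 0 -1;-0.5 -0.13 0 0 0.358 0 -1;0 0 0 0 0.358 0 -1;0 0 0 0 0 0 -1;0 0 0 0 0 0 -1;0 0 0 0 0 0 -1"
}}

```text
time_s: 5.2
tcp_pos: [0.5615, 0.2859, 0.2528]
ee_rot: [[-0.142, -0.99, -0.014], [-0.985, 0.143, -0.098], [0.099, -0.0, -0.995]]
wrist_force: [-0.1, 0.1, 1.1]
gripper_width: 1.001
gripper_force: 0.0
```

```bash
cat > aim.py <<'E'
from h import *
yh=np.array([.137,.9906,0]);yh/=np.linalg.norm(yh); H=np.array([.4956,-.2135,.130])
def loc(p,th):  # world -> (s along chute, across, height) at tilt th
    q=np.asarray(p)-H; h=q@yh; return h*np.cos(th)+q[...,2]*np.sin(th), q@np.array([yh[1],-yh[0],0]), -h*np.sin(th)+q[...,2]*np.cos(th)
if __name__=='__main__':
    s=r.sense();R=s['ee_rot'];p=s['tcp_pos'];g=p-.019*R[:,2]
    th=-.1;t=H+yh*(520*np.cos(th)-15*np.sin(th))/1e3+np.array([0,0,(520*np.sin(th)+15*np.cos(th))/1e3])
    print(p,R.round(3).tolist(),'grip target',t,'tool delta units',(R.T@(t-g)/.025).round(3),'tilt',np.arctan2(R[:,2]@yh,-R[2,2]))
    im,d=snap('top')
    for m,st,c in blobs(hsvmask(im,*COL['handle'])): 
        q,_=depthpts('top',d,m); print(st[4],loc(q.mean(0),-.1))
E
python3 aim.py
```

```text
[0.56147209 0.285941   0.25283791] [[-0.142, -0.99, -0.014], [-0.985, 0.143, -0.098], [0.099, -0.0, -0.995]] grip target [0.56668722 0.30050727 0.09301169] tool delta units [-1.235 -0.123  7.062] tilt -0.0989566707301877
204 (np.float64(0.5006422275027624), np.float64(3.670055645501145e-05), np.float64(0.025312448299296377))
```

{"api": "jog_arm", "payload": {
  "plan": "-0.6 -0.06 0.5 0 0 0 -1;-0.6 -0.06 0.8 0 0 0 -1;0 0 1 0 0 0 -1;0 0 1 0 0 0 -1;0 0 1 0 0 0 -1;0 0 1 0 0 0 -1;0 0 0.8 0 0 0 -1;0 0 0.6 0 0 0 -1;0 0 0.35 0 0 0 -1;0 0 0 0 0 0 -1"
}}

```text
time_s: 6.25
tcp_pos: [0.5659, 0.2976, 0.0723]
ee_rot: [[-0.141, -0.99, -0.017], [-0.985, 0.142, -0.101], [0.102, 0.002, -0.995]]
wrist_force: [0.1, -0.3, -0.1]
gripper_width: 0.997
gripper_force: 0.0
```

```bash
python3 aim.py; python3 -c "
from h import *
snap('side','side2.png');print(r.sense()['wrist_force'])"
```

```text
[0.56589855 0.29757573 0.07232229] [[-0.141, -0.99, -0.017], [-0.985, 0.142, -0.101], [0.102, 0.002, -0.995]] grip target [0.56668722 0.30050727 0.09301169] tool delta units [-0.036 -0.013 -0.076] tilt -0.10211018162044533
85 (np.float64(0.47774216278914367), np.float64(0.00031317522331346934), np.float64(0.025301075772321067))
[-0.08998172  1.13277399  0.28045385]
```

View pics/side2.png

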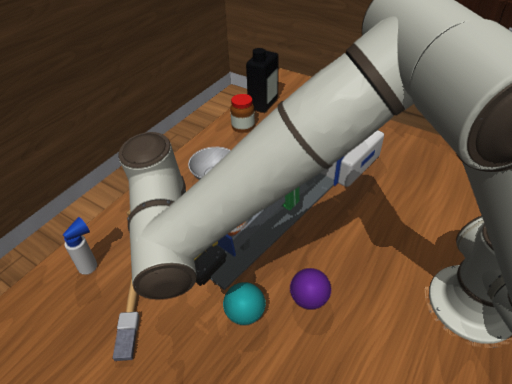

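The side view is now mostly blocked by the arm: the gripper sits over the handle near (205,265), and one green cheek shows at (292,195). Nothing is in contact, so I'll close on the handle.

{"api": "jog_arm", "payload": {
  "plan": "0 0 0 0 0 0 1;0 0 0 0 0 0 1;0 0 0 0 0 0 1;0 0 0 0 0 0 1;0 0 0 0 0 0 1;0 0 0 0 0 0 1;0 0 0 0 0 0 1;0 0 0 0 0 0 1;0 0 0 0 0 0 1;0 0 0 0 0 0 1"
}}

```text
time_s: 7.35
tcp_pos: [0.5678, 0.298, 0.0742]
ee_rot: [[-0.14, -0.99, -0.012], [-0.985, 0.141, -0.099], [0.099, -0.002, -0.995]]
wrist_force: [5.8, -1.1, -4.5]
gripper_width: 0.204
gripper_force: 30.0
```

```bash
python3 - <<'E'
from h import *
s=r.sense();print(s['tcp_pos'],s['wrist_force'],s['gripper_width'],s['gripper_force'])
snap('top','top2.png')
E
```

```text
[0.56779123 0.29797656 0.07418271] [ 5.8093179  -1.06181605 -4.48137844] 0.2040147035267112 29.99764708802104
```

View pics/top2.png

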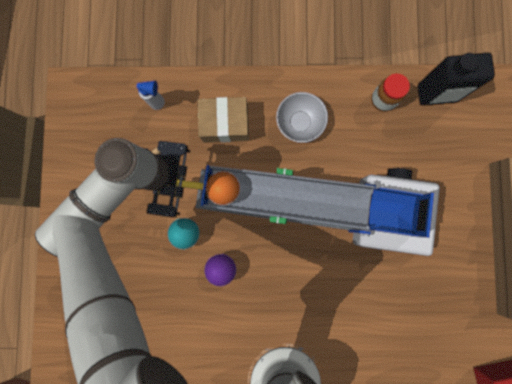

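The grip is good at 30 N, and the top view still shows the ball at (222,188), both cheeks and the whole chute. TCP z of 0.126 corresponds to level. I'll raise the chute to level.

{"api": "jog_arm", "payload": {
  "plan": "0 0 -0.1 0 -0.036 0 1;0 0 -0.2 0 -0.07 0 1;0 0 -0.23 0 -0.08 0 1;0 0 -0.23 0 -0.08 0 1;0 0 -0.23 0 -0.08 0 1;0 0 -0.23 0 -0.08 0 1;0 0 -0.23 0 -0.08 0 1;0 0 -0.23 0 -0.08 0 1;0 0 -0.23 0 -0.08 0 1;0 0 -0.16 0 -0.054 0 1"
}}

```text
time_s: 8.4
tcp_pos: [0.5682, 0.301, 0.1257]
ee_rot: [[-0.142, -0.99, 0.002], [-0.99, 0.142, 0.002], [-0.002, -0.002, -1.0]]
wrist_force: [6.1, -0.2, -4.7]
gripper_width: 0.207
gripper_force: 30.0
```

```bash
cat > ball.py <<'E'
from aim import *
def meas():
    im,d=snap('top'); s=r.sense(); th=np.arcsin((s['tcp_pos'][2]-.126)/.518)
    m=[b for b in blobs(hsvmask(im,*COL['ball']),150) if 190<b[2][0]<430 and 150<b[2][1]<250]
    c=max(m,key=lambda b:b[1][4])[2]
    sb=.3
    for _ in range(5): sb=loc(onplane('top',[c],H[2]+sb*np.sin(th)+.046*np.cos(th))[0],th)[0]
    R=s['ee_rot']
    g=[b[2] for b in blobs(hsvmask(im,*COL['green']),8) if 150<b[2][1]<240 and 250<b[2][0]<310]
    gl=[loc(onplane('top',[q],H[2]+.235*np.sin(th)+.058)[0],th) for q in g]
    up=[a[0] for a in gl if a[1]>0]; dn=[a[0] for a in gl if a[1]<0]
    mk=(np.mean(up)+np.mean(dn))/2 if up and dn else np.nan
    return s['time_s'],th,np.arctan2(R[:,2]@yh,-R[2,2]),c,sb,mk,s['wrist_force']
def show(n=2):
    for _ in range(n):
        t,th,tt,c,sb,mk,f=meas(); print('t %.2f tilt %.4f tool %.4f px %s ball %.1f mark %.1f'%(t,th,tt,c.round(1),sb*1e3,mk*1e3),f.round(1))
if __name__=='__main__': show()
E
python3 ball.py
```

```text
t 8.45 tilt 0.0009 tool 0.0026 px [221.9 186.4] ball 386.3 mark 231.3 [ 5.2 -0.2 -4.5]
t 8.50 tilt 0.0002 tool 0.0021 px [221.8 186.4] ball 386.3 mark 231.1 [ 6.5  0.1 -4.3]
```

```bash
cat > sim.py <<'E'
import numpy as np
def sim(seq,fr,th0=0.,v=0.,lag=.05,dt=.005,tail=1.0,g=6.9):
    T=np.arange(0,len(seq)*.1+tail,dt);cmd=np.interp(T-lag,np.arange(len(seq)+1)*.1,np.r_[th0,seq])
    x=0;vm=0;ve=None
    for t,th in zip(T,cmd):
        a=g*th
        if v==0: v=np.sign(a)*max(abs(a)-g*fr,0)*dt
        else:
            vn=v+(a-np.sign(v)*g*fr)*dt; v=0. if vn*v<0 and abs(a)<g*fr else vn
        x+=v*dt;vm=max(vm,abs(v))
        if ve is None and t>=len(seq)*.1: ve=(round(x*1e3,1),round(v,3))
    return 'end',ve,'tail',round(x*1e3,1),round(v,3),'vmax',round(vm,3)
if __name__=='__main__':
    A=[.02,.04,.05,.05,.04,.02,0,-.01,-.01,0]
    B=[.02,.04,.06,.06,.04,.02,0,-.02,-.015,0]
    for n,q in(('A',A),('B',B)):
        for f in(.010,.017,.025): print(n,f,sim(q,f))
E
python3 sim.py
```

```text
A 0.01 ('end', (np.float64(60.5), np.float64(0.075)), 'tail', np.float64(99.8), np.float64(0.005), 'vmax', np.float64(0.107))
A 0.017 ('end', (np.float64(41.5), np.float64(0.032)), 'tail', np.float64(45.6), np.float64(0.0), 'vmax', np.float64(0.08))
A 0.025 ('end', (np.float64(22.1), np.float64(-0.0)), 'tail', np.float64(22.1), np.float64(0.0), 'vmax', np.float64(0.053))
B 0.01 ('end', (np.float64(67.6), np.float64(0.079)), 'tail', np.float64(110.4), np.float64(0.009), 'vmax', np.float64(0.121))
B 0.017 ('end', (np.float64(48.6), np.float64(0.036)), 'tail', np.float64(53.7), np.float64(0.0), 'vmax', np.float64(0.093))
B 0.025 ('end', (np.float64(28.9), np.float64(-0.0)), 'tail', np.float64(28.9), np.float64(0.0), 'vmax', np.float64(0.066))
```

{"api": "jog_arm", "payload": {
  "plan": "0 0 -0.414 0 -0.143 0 1;0 0 -0.414 0 -0.143 0 1;0 0 -0.207 0 -0.072 0 1;0 0 0 0 0 0 1;0 0 0.207 0 0.072 0 1;0 0 0.414 0 0.143 0 1;0 0 0.414 0 0.143 0 1;0 0 0.207 0 0.072 0 1;0 0 0 0 0 0 1;0 0 -0.207 0 -0.072 0 1"
}}

```text
time_s: 9.5
tcp_pos: [0.5682, 0.301, 0.1241]
ee_rot: [[-0.141, -0.99, 0.001], [-0.99, 0.141, -0.001], [0.001, -0.001, -1.0]]
wrist_force: [7.8, -2.9, -4.5]
gripper_width: 0.205
gripper_force: 30.0
```

```bash
python3 -c "
from ball import *
show(4)"
```

```text
t 9.55 tilt -0.0007 tool 0.0001 px [250.4 190.5] ball 313.2 mark 231.3 [ 6.8 -2.2 -2.6]
t 9.60 tilt -0.0008 tool 0.0001 px [251.3 190.5] ball 311.0 mark 231.3 [ 7.  -2.  -4.3]
t 9.65 tilt -0.0012 tool -0.0000 px [251.9 190.7] ball 309.2 mark 231.1 [ 7.5 -2.3 -4.1]
t 9.70 tilt -0.0013 tool -0.0001 px [252.6 190.7] ball 307.5 mark 231.2 [ 6.8 -1.8 -4. ]
```

{"api": "jog_arm", "payload": {
  "plan": "0 0 0 0 0 0 1;0 0 0 0 0 0 1;0 0 0 0 0 0 1;0 0 0 0 0 0 1;0 0 0 0 0 0 1;0 0 0 0 0 0 1;0 0 0 0 0 0 1;0 0 0 0 0 0 1;0 0 0 0 0 0 1;0 0 0 0 0 0 1"
}}

```text
time_s: 10.7
tcp_pos: [0.5682, 0.301, 0.1252]
ee_rot: [[-0.141, -0.99, 0.002], [-0.99, 0.141, -0.0], [0.0, -0.002, -1.0]]
wrist_force: [6.4, -1.4, -3.6]
gripper_width: 0.205
gripper_force: 30.0
```

```bash
python3 -c "
from ball import *
show(3)
from sim import *
for f in(.008,.01,.012):
  for l in(.0,.05,.1): print(f,l,sim([.02,.04,.05,.05,.04,.02,0,-.01,-.01,0],f,lag=l))"
```

```text
t 10.75 tilt -0.0016 tool -0.0003 px [253.5 190.9] ball 305.2 mark 231.1 [ 6.  -1.7 -4.7]
t 10.80 tilt -0.0016 tool -0.0002 px [253.5 190.9] ball 305.2 mark 230.9 [ 6.9 -1.3 -5.3]
t 10.85 tilt -0.0015 tool -0.0002 px [253.5 190.8] ball 305.1 mark 231.1 [ 7.2 -1.8 -4. ]
0.008 0.0 ('end', (np.float64(70.5), np.float64(0.084)), 'tail', np.float64(126.4), np.float64(0.029), 'vmax', np.float64(0.115))
0.008 0.05 ('end', (np.float64(66.2), np.float64(0.087)), 'tail', np.float64(124.9), np.float64(0.032), 'vmax', np.float64(0.115))
0.008 0.1 ('end', (np.float64(61.8), np.float64(0.093)), 'tail', np.float64(123.2), np.float64(0.034), 'vmax', np.float64(0.115))
0.01 0.0 ('end', (np.float64(64.1), np.float64(0.071)), 'tail', np.float64(100.0), np.float64(0.002), 'vmax', np.float64(0.107))
0.01 0.05 ('end', (np.float64(60.5), np.float64(0.075)), 'tail', np.float64(99.8), np.float64(0.005), 'vmax', np.float64(0.107))
0.01 0.1 ('end', (np.float64(56.7), np.float64(0.081)), 'tail', np.float64(99.5), np.float64(0.009), 'vmax', np.float64(0.107))
0.012 0.0 ('end', (np.float64(57.9), np.float64(0.057)), 'tail', np.float64(77.7), np.float64(0.0), 'vmax', np.float64(0.099))
0.012 0.05 ('end', (np.float64(54.9), np.float64(0.062)), 'tail', np.float64(77.7), np.float64(0.0), 'vmax', np.float64(0.099))
0.012 0.1 ('end', (np.float64(51.7), np.float64(0.069)), 'tail', np.float64(77.7), np.float64(0.0), 'vmax', np.float64(0.099))
```

```bash
python3 -c "
from sim import *
for q in([.019,.039,.049,.049,.039,.019,-.001,-.011,-.011,-.001],[.02,.04,.05,.05,.04,.02,0,-.012,-.012,0],[.02,.04,.048,.048,.04,.02,0,-.01,-.01,0]):
  for f in(.011,.0117,.013): print(f,sim(q,f,th0=-.0015))
print(sim([.02,.04,.05,.05,.04,.02,0,-.01,-.01,-.001],.0117,th0=.0005))
"
```

```text
0.011 ('end', (np.float64(54.9), np.float64(0.062)), 'tail', np.float64(77.7), np.float64(-0.0), 'vmax', np.float64(0.099))
0.0117 ('end', (np.float64(53.0), np.float64(0.058)), 'tail', np.float64(71.6), np.float64(-0.0), 'vmax', np.float64(0.096))
0.013 ('end', (np.float64(49.5), np.float64(0.05)), 'tail', np.float64(62.0), np.float64(-0.0), 'vmax', np.float64(0.091))
0.011 ('end', (np.float64(57.3), np.float64(0.066)), 'tail', np.float64(85.0), np.float64(0.0), 'vmax', np.float64(0.103))
0.0117 ('end', (np.float64(55.4), np.float64(0.062)), 'tail', np.float64(78.0), np.float64(0.0), 'vmax', np.float64(0.1))
0.013 ('end', (np.float64(51.9), np.float64(0.054)), 'tail', np.float64(67.2), np.float64(0.0), 'vmax', np.float64(0.095))
0.011 ('end', (np.float64(56.0), np.float64(0.066)), 'tail', np.float64(83.6), np.float64(0.0), 'vmax', np.float64(0.1))
0.0117 ('end', (np.float64(54.0), np.float64(0.061)), 'tail', np.float64(76.7), np.float64(0.0), 'vmax', np.float64(0.097))
0.013 ('end', (np.float64(50.5), np.float64(0.053)), 'tail', np.float64(65.8), np.float64(0.0), 'vmax', np.float64(0.092))
('end', (np.float64(55.8), np.float64(0.064)), 'tail', np.float64(78.6), np.float64(-0.0), 'vmax', np.float64(0.1))
```

{"api": "jog_arm", "payload": {
  "plan": "0 0 -0.414 0 -0.143 0 1;0 0 -0.414 0 -0.143 0 1;0 0 -0.166 0 -0.057 0 1;0 0 0 0 0 0 1;0 0 0.166 0 0.057 0 1;0 0 0.414 0 0.143 0 1;0 0 0.414 0 0.143 0 1;0 0 0.248 0 0.086 0 1;0 0 0 0 0 0 1;0 0 -0.248 0 -0.086 0 1"
}}

```text
time_s: 11.85
tcp_pos: [0.5681, 0.301, 0.124]
ee_rot: [[-0.141, -0.99, 0.0], [-0.99, 0.141, -0.002], [0.002, -0.001, -1.0]]
wrist_force: [6.8, -3.6, -4.5]
gripper_width: 0.209
gripper_force: 30.0
```

```bash
python3 -c "
from ball import *
show(8)"
```

```text
t 11.90 tilt -0.0005 tool -0.0006 px [265.  192.3] ball 276.1 mark 231.3 [ 6.  -3.8 -3.4]
t 11.95 tilt -0.0007 tool -0.0008 px [265.5 192.5] ball 274.6 mark 231.1 [ 6.5 -3.2 -4.5]
t 12.00 tilt -0.0012 tool -0.0009 px [266.  192.6] ball 273.4 mark 231.1 [ 7.4 -3.1 -3.7]
t 12.05 tilt -0.0014 tool -0.0010 px [266.3 192.6] ball 272.6 mark 231.1 [ 7.3 -3.1 -3.9]
t 12.10 tilt -0.0015 tool -0.0010 px [266.6 192.7] ball 271.9 mark 231.1 [ 7.8 -4.1 -3.7]
t 12.15 tilt -0.0016 tool -0.0011 px [266.6 192.7] ball 271.8 mark 231.3 [ 7.6 -4.1 -4.5]
t 12.20 tilt -0.0016 tool -0.0011 px [266.6 192.6] ball 271.8 mark 231.0 [ 7.5 -3.6 -3.4]
t 12.25 tilt -0.0017 tool -0.0012 px [266.7 192.6] ball 271.7 mark 230.9 [ 6.5 -3.2 -3.8]
```

{"api": "jog_arm", "payload": {
  "plan": "0 0 -0.414 0 -0.143 0 1;0 0 -0.414 0 -0.143 0 1;0 0 -0.207 0 -0.072 0 1;0 0 0 0 0 0 1;0 0 0.207 0 0.072 0 1;0 0 0.414 0 0.143 0 1;0 0 0.414 0 0.143 0 1;0 0 0.207 0 0.072 0 1;0 0 0 0 0 0 1;0 0 -0.207 0 -0.072 0 1"
}}

```text
time_s: 13.25
tcp_pos: [0.5681, 0.301, 0.1241]
ee_rot: [[-0.141, -0.99, -0.0], [-0.99, 0.141, -0.003], [0.003, -0.0, -1.0]]
wrist_force: [7.4, -4.5, -3.7]
gripper_width: 0.205
gripper_force: 30.0
```

```bash
python3 -c "
from ball import *
show(6)"
```

```text
t 13.30 tilt -0.0008 tool -0.0016 px [292. 196.] ball 207.4 mark 231.4 [ 6.5 -4.6 -3.1]
t 13.35 tilt -0.0009 tool -0.0017 px [292.8 196.1] ball 205.4 mark 231.1 [ 7.3 -4.  -3.1]
t 13.40 tilt -0.0012 tool -0.0018 px [293.5 196.2] ball 203.7 mark 231.2 [ 7.4 -4.3 -3.8]
t 13.45 tilt -0.0015 tool -0.0019 px [293.9 196.4] ball 202.5 mark 231.2 [ 6.5 -4.3 -3.9]
t 13.50 tilt -0.0015 tool -0.0019 px [294.4 196.3] ball 201.5 mark 231.1 [ 7.4 -3.9 -4.4]
t 13.55 tilt -0.0016 tool -0.0020 px [294.6 196.3] ball 201.0 mark 231.2 [ 6.5 -4.1 -4.8]
```

```bash
python3 -c "
from ball import *
show(2)
from sim import *
for q in([.03,.05,.03,0,-.01,-.01,-.01,-.005,0,0],[.03,.05,.02,-.01,-.01,-.01,-.01,-.005,0,0],[.03,.05,.04,.01,-.01,-.01,-.01,-.005,0,0]):
  for f in(.012,.016,.019): print(f,sim(q,f,th0=.0015))
"
```

```text
t 13.60 tilt -0.0017 tool -0.0021 px [294.6 196.4] ball 200.7 mark 231.1 [ 6.5 -4.5 -3.1]
t 13.65 tilt -0.0017 tool -0.0021 px [294.7 196.5] ball 200.7 mark 231.1 [ 7.8 -4.4 -4.2]
0.012 ('end', (np.float64(16.8), np.float64(0.0)), 'tail', np.float64(16.8), np.float64(0.0), 'vmax', np.float64(0.046))
0.016 ('end', (np.float64(11.5), np.float64(0.0)), 'tail', np.float64(11.5), np.float64(0.0), 'vmax', np.float64(0.038))
0.019 ('end', (np.float64(8.6), np.float64(0.0)), 'tail', np.float64(8.6), np.float64(0.0), 'vmax', np.float64(0.032))
0.012 ('end', (np.float64(12.3), np.float64(0.0)), 'tail', np.float64(12.3), np.float64(0.0), 'vmax', np.float64(0.04))
0.016 ('end', (np.float64(8.4), np.float64(0.0)), 'tail', np.float64(8.4), np.float64(0.0), 'vmax', np.float64(0.032))
0.019 ('end', (np.float64(6.2), np.float64(0.0)), 'tail', np.float64(6.2), np.float64(0.0), 'vmax', np.float64(0.027))
0.012 ('end', (np.float64(22.5), np.float64(0.0)), 'tail', np.float64(22.5), np.float64(0.0), 'vmax', np.float64(0.055))
0.016 ('end', (np.float64(15.6), np.float64(0.0)), 'tail', np.float64(15.6), np.float64(0.0), 'vmax', np.float64(0.046))
0.019 ('end', (np.float64(11.9), np.float64(0.0)), 'tail', np.float64(11.9), np.float64(0.0), 'vmax', np.float64(0.039))
```

{"api": "jog_arm", "payload": {
  "plan": "0 0 0.621 0 0.215 0 1;0 0 0.414 0 0.143 0 1;0 0 0 0 0 0 1;0 0 -0.621 0 -0.215 0 1;0 0 -0.621 0 -0.215 0 1;0 0 0 0 0 0 1;0 0 0 0 0 0 1;0 0 0.104 0 0.036 0 1;0 0 0.083 0 0.029 0 1;0 0 0 0 0 0 1"
}}

```text
time_s: 14.65
tcp_pos: [0.5681, 0.301, 0.1251]
ee_rot: [[-0.142, -0.99, -0.0], [-0.99, 0.142, -0.003], [0.003, -0.0, -1.0]]
wrist_force: [7.7, -7.0, -4.4]
gripper_width: 0.2
gripper_force: 30.0
```

```bash
python3 -c "
from ball import *
show(4)"
```

```text
t 14.70 tilt -0.0015 tool -0.0028 px [272.3 193.5] ball 257.3 mark 231.2 [ 7.3 -7.2 -4.4]
t 14.75 tilt -0.0014 tool -0.0027 px [272.1 193.4] ball 257.9 mark 231.2 [ 7.7 -6.4 -3.4]
t 14.80 tilt -0.0013 tool -0.0026 px [272.  193.4] ball 258.1 mark 231.0 [ 8.3 -5.6 -4. ]
t 14.85 tilt -0.0013 tool -0.0026 px [271.9 193.4] ball 258.3 mark 231.2 [ 7.2 -6.5 -5.1]
```

{"api": "jog_arm", "payload": {
  "plan": "0 0 -0.642 0 -0.222 0 1;0 0 -0.414 0 -0.143 0 1;0 0 0.414 0 0.143 0 1;0 0 0.621 0 0.215 0 1;0 0 0.207 0 0.072 0 1;0 0 0 0 0 0 1;0 0 0 0 0 0 1;0 0 -0.104 0 -0.036 0 1;0 0 -0.104 0 -0.036 0 1;0 0 0 0 0 0 1"
}}

```text
time_s: 15.85
tcp_pos: [0.5681, 0.301, 0.1262]
ee_rot: [[-0.142, -0.99, -0.0], [-0.99, 0.142, -0.002], [0.002, 0.0, -1.0]]
wrist_force: [8.1, -7.8, -5.0]
gripper_width: 0.203
gripper_force: 30.0
```

```bash
python3 -c "
from ball import *
show(4)"
```

```text
t 15.90 tilt 0.0000 tool -0.0026 px [282.2 194.8] ball 232.3 mark 231.2 [ 8.2 -7.9 -3.6]
t 15.95 tilt -0.0001 tool -0.0027 px [282.1 194.7] ball 232.5 mark 231.2 [ 7.5 -7.1 -3.7]
t 16.00 tilt -0.0002 tool -0.0028 px [282.2 194.7] ball 232.4 mark 231.1 [ 7.6 -7.2 -4.1]
t 16.05 tilt -0.0003 tool -0.0028 px [282.2 194.7] ball 232.4 mark 231.1 [ 8.2 -8.1 -3.8]
```

The ball has stopped 1.3 mm from the mark. I'll hold it there for 6 s.

{"api": "jog_arm", "payload": {
  "plan": "0 0 0 0 0 0 1;0 0 0 0 0 0 1;0 0 0 0 0 0 1;0 0 0 0 0 0 1;0 0 0 0 0 0 1;0 0 0 0 0 0 1;0 0 0 0 0 0 1;0 0 0 0 0 0 1;0 0 0 0 0 0 1;0 0 0 0 0 0 1"
}}

```text
time_s: 17.05
tcp_pos: [0.5681, 0.301, 0.1258]
ee_rot: [[-0.142, -0.99, -0.001], [-0.99, 0.142, -0.003], [0.003, 0.0, -1.0]]
wrist_force: [7.6, -7.2, -3.6]
gripper_width: 0.202
gripper_force: 30.0
```

{"api": "jog_arm", "payload": {
  "plan": "0 0 0 0 0 0 1;0 0 0 0 0 0 1;0 0 0 0 0 0 1;0 0 0 0 0 0 1;0 0 0 0 0 0 1;0 0 0 0 0 0 1;0 0 0 0 0 0 1;0 0 0 0 0 0 1;0 0 0 0 0 0 1;0 0 0 0 0 0 1"
}}

```text
time_s: 18.05
tcp_pos: [0.5681, 0.301, 0.1258]
ee_rot: [[-0.142, -0.99, -0.001], [-0.99, 0.142, -0.003], [0.003, 0.0, -1.0]]
wrist_force: [7.6, -7.7, -4.2]
gripper_width: 0.202
gripper_force: 30.0
```

{"api": "jog_arm", "payload": {
  "plan": "0 0 0 0 0 0 1;0 0 0 0 0 0 1;0 0 0 0 0 0 1;0 0 0 0 0 0 1;0 0 0 0 0 0 1;0 0 0 0 0 0 1;0 0 0 0 0 0 1;0 0 0 0 0 0 1;0 0 0 0 0 0 1;0 0 0 0 0 0 1"
}}

```text
time_s: 19.05
tcp_pos: [0.5681, 0.301, 0.1258]
ee_rot: [[-0.142, -0.99, -0.001], [-0.99, 0.142, -0.003], [0.003, 0.0, -1.0]]
wrist_force: [7.4, -8.0, -4.4]
gripper_width: 0.207
gripper_force: 30.0
```

{"api": "jog_arm", "payload": {
  "plan": "0 0 0 0 0 0 1;0 0 0 0 0 0 1;0 0 0 0 0 0 1;0 0 0 0 0 0 1;0 0 0 0 0 0 1;0 0 0 0 0 0 1;0 0 0 0 0 0 1;0 0 0 0 0 0 1;0 0 0 0 0 0 1;0 0 0 0 0 0 1"
}}

```text
time_s: 20.05
tcp_pos: [0.5681, 0.301, 0.1258]
ee_rot: [[-0.142, -0.99, -0.001], [-0.99, 0.142, -0.003], [0.003, 0.0, -1.0]]
wrist_force: [7.1, -7.8, -3.9]
gripper_width: 0.2
gripper_force: 30.0
```

{"api": "jog_arm", "payload": {
  "plan": "0 0 0 0 0 0 1;0 0 0 0 0 0 1;0 0 0 0 0 0 1;0 0 0 0 0 0 1;0 0 0 0 0 0 1;0 0 0 0 0 0 1;0 0 0 0 0 0 1;0 0 0 0 0 0 1;0 0 0 0 0 0 1;0 0 0 0 0 0 1"
}}

```text
time_s: 21.05
tcp_pos: [0.5681, 0.301, 0.1258]
ee_rot: [[-0.142, -0.99, -0.001], [-0.99, 0.142, -0.003], [0.003, 0.0, -1.0]]
wrist_force: [8.0, -7.2, -4.0]
gripper_width: 0.199
gripper_force: 30.0
```

{"api": "jog_arm", "payload": {
  "plan": "0 0 0 0 0 0 1;0 0 0 0 0 0 1;0 0 0 0 0 0 1;0 0 0 0 0 0 1;0 0 0 0 0 0 1;0 0 0 0 0 0 1;0 0 0 0 0 0 1;0 0 0 0 0 0 1;0 0 0 0 0 0 1;0 0 0 0 0 0 1"
}}

```text
time_s: 22.05
tcp_pos: [0.5681, 0.301, 0.1258]
ee_rot: [[-0.142, -0.99, -0.001], [-0.99, 0.142, -0.003], [0.003, 0.0, -1.0]]
wrist_force: [8.2, -7.2, -4.1]
gripper_width: 0.202
gripper_force: 30.0
```

```bash
python3 -c "
from ball import *
show(2)"
```

```text
t 22.10 tilt -0.0004 tool -0.0029 px [282.2 194.7] ball 232.4 mark 231.2 [ 7.6 -7.7 -3.9]
t 22.15 tilt -0.0003 tool -0.0029 px [282.2 194.7] ball 232.3 mark 231.2 [ 7.3 -8.2 -4.8]
```

Held for over 6 s without moving. Now I'll roll it on gently with the same pulses.

{"api": "jog_arm", "payload": {
  "plan": "0 0 -0.414 0 -0.143 0 1;0 0 -0.414 0 -0.143 0 1;0 0 -0.207 0 -0.072 0 1;0 0 0 0 0 0 1;0 0 0.207 0 0.072 0 1;0 0 0.414 0 0.143 0 1;0 0 0.414 0 0.143 0 1;0 0 0.207 0 0.072 0 1;0 0 0 0 0 0 1;0 0 -0.207 0 -0.072 0 1"
}}

```text
time_s: 23.15
tcp_pos: [0.5681, 0.301, 0.1248]
ee_rot: [[-0.142, -0.99, -0.002], [-0.99, 0.142, -0.005], [0.005, 0.001, -1.0]]
wrist_force: [7.6, -9.7, -3.9]
gripper_width: 0.205
gripper_force: 30.0
```

```bash
python3 -c "
from ball import *
show(3)"
```

```text
t 23.20 tilt 0.0005 tool -0.0034 px [296.7 197.2] ball 195.5 mark 231.2 [ 6.5 -8.7 -2.8]
t 23.25 tilt 0.0005 tool -0.0034 px [297.7 197.2] ball 193.0 mark 231.0 [ 7.4 -8.9 -4.3]
t 23.30 tilt 0.0001 tool -0.0035 px [298.7 197.3] ball 190.4 mark 231.2 [ 7.7 -8.7 -4.2]
```

{"api": "jog_arm", "payload": {
  "plan": "0 0 -0.414 0 -0.143 0 1;0 0 -0.414 0 -0.143 0 1;0 0 -0.207 0 -0.072 0 1;0 0 0 0 0 0 1;0 0 0.207 0 0.072 0 1;0 0 0.414 0 0.143 0 1;0 0 0.414 0 0.143 0 1;0 0 0.207 0 0.072 0 1;0 0 0 0 0 0 1;0 0 -0.207 0 -0.072 0 1"
}}

```text
time_s: 24.3
tcp_pos: [0.5681, 0.301, 0.1247]
ee_rot: [[-0.142, -0.99, -0.002], [-0.99, 0.142, -0.006], [0.006, 0.001, -1.0]]
wrist_force: [8.5, -10.1, -4.5]
gripper_width: 0.199
gripper_force: 30.0
```

```bash
python3 -c "
from ball import *
show(3)"
```

```text
t 24.35 tilt 0.0005 tool -0.0043 px [332.1 201.8] ball 106.5 mark 231.1 [  7.1 -10.3  -2.4]
t 24.40 tilt 0.0004 tool -0.0044 px [333.1 201.9] ball 104.0 mark 231.1 [ 7.5 -9.5 -3.7]
t 24.45 tilt 0.0000 tool -0.0045 px [333.9 201.9] ball 101.9 mark 231.1 [ 8.4 -9.8 -3.6]
```

{"api": "jog_arm", "payload": {
  "plan": "0 0 -0.414 0 -0.143 0 1;0 0 -0.414 0 -0.143 0 1;0 0 -0.207 0 -0.072 0 1;0 0 0 0 0 0 1;0 0 0.207 0 0.072 0 1;0 0 0.414 0 0.143 0 1;0 0 0.414 0 0.143 0 1;0 0 0.207 0 0.072 0 1;0 0 0 0 0 0 1;0 0 -0.207 0 -0.072 0 1"
}}

```text
time_s: 25.45
tcp_pos: [0.5681, 0.301, 0.1248]
ee_rot: [[-0.142, -0.99, -0.003], [-0.99, 0.142, -0.006], [0.007, 0.002, -1.0]]
wrist_force: [8.8, -10.7, -3.3]
gripper_width: 0.207
gripper_force: 30.0
```

```bash
python3 -c "
from ball import *
show(3)"
```

```text
t 25.50 tilt 0.0005 tool -0.0052 px [356.8 205.4] ball 44.6 mark 231.1 [  7.  -10.9  -2. ]
t 25.55 tilt 0.0003 tool -0.0053 px [358.1 205.6] ball 41.2 mark 231.0 [  7.1 -11.   -3.8]
t 25.60 tilt 0.0000 tool -0.0054 px [359.4 205.7] ball 38.1 mark 231.2 [  8.7 -11.2  -3.8]
```

{"api": "jog_arm", "payload": {
  "plan": "0 0 -0.207 0 -0.072 0 1;0 0 -0.207 0 -0.072 0 1;0 0 -0.207 0 -0.072 0 1;0 0 0 0 0 0 1;0 0 0 0 0 0 1;0 0 0 0 0 0 1;0 0 0 0 0 0 1;0 0 0 0 0 0 1;0 0 0 0 0 0 1;0 0 0 0 0 0 1"
}}

```text
time_s: 26.6
tcp_pos: [0.5681, 0.3009, 0.1412]
ee_rot: [[-0.143, -0.99, 0.002], [-0.989, 0.143, 0.025], [-0.025, 0.001, -1.0]]
wrist_force: [8.3, -10.4, -4.2]
gripper_width: 0.204
gripper_force: 30.0
```

```bash
python3 -c "
from ball import *
show(4)
snap('top','top3.png')"
```

```text
t 26.65 tilt 0.0294 tool 0.0246 px [412.8 213.6] ball -94.4 mark 231.4 [  7.3 -10.7  -3.5]
t 26.70 tilt 0.0293 tool 0.0246 px [412.9 213.6] ball -94.5 mark 231.5 [  7.6 -11.1  -3.1]
t 26.75 tilt 0.0293 tool 0.0246 px [412.9 213.7] ball -94.5 mark 231.5 [  8.5 -11.3  -3.3]
t 26.80 tilt 0.0293 tool 0.0246 px [412.8 213.7] ball -94.5 mark 231.6 [  7.4 -10.6  -2.7]
```

View pics/top3.png

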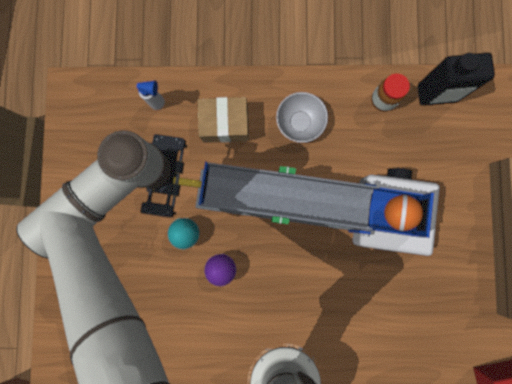

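The ball is at rest in the blue hopper at (404,213). I'll lower the chute slowly.

{"api": "jog_arm", "payload": {
  "plan": "0 0 0.12 0 0.042 0 1;0 0 0.228 0 0.079 0 1;0 0 0.228 0 0.079 0 1;0 0 0.228 0 0.079 0 1;0 0 0.228 0 0.079 0 1;0 0 0.228 0 0.079 0 1;0 0 0.228 0 0.079 0 1;0 0 0.228 0 0.079 0 1;0 0 0.228 0 0.079 0 1;0 0 0.15 0 0.052 0 1"
}}

```text
time_s: 27.85
tcp_pos: [0.5678, 0.2994, 0.0888]
ee_rot: [[-0.142, -0.99, -0.013], [-0.987, 0.143, -0.078], [0.079, 0.002, -0.997]]
wrist_force: [8.6, -12.9, -3.9]
gripper_width: 0.204
gripper_force: 30.0
```

{"api": "jog_arm", "payload": {
  "plan": "0 0 0.07 0 0.024 0 1;0 0 0.07 0 0.024 0 1;0 0 0.07 0 0.024 0 1;0 0 0.07 0 0.024 0 1;0 0 0.05 0 0.018 0 1;0 0 0.05 0 0.018 0 1;0 0 0.04 0 0.014 0 1;0 0 0.03 0 0.01 0 1;0 0 0 0 0 0 1;0 0 0 0 0 0 1"
}}

```text
time_s: 28.85
tcp_pos: [0.5677, 0.2984, 0.078]
ee_rot: [[-0.142, -0.99, -0.016], [-0.985, 0.143, -0.099], [0.1, 0.002, -0.995]]
wrist_force: [8.5, -12.8, -2.9]
gripper_width: 0.204
gripper_force: 30.0
```

{"api": "jog_arm", "payload": {
  "plan": "0 0 0.02 0 0.007 0 1;0 0 0.02 0 0.007 0 1;0 0 0.02 0 0 0 1;0 0 0.02 0 0 0 1;0 0 0.02 0 0 0 1;0 0 0.02 0 0 0 1;0 0 0.02 0 0 0 1;0 0 0.02 0 0 0 1;0 0 0 0 0 0 1;0 0 0 0 0 0 1"
}}

```text
time_s: 29.85
tcp_pos: [0.5677, 0.2981, 0.0742]
ee_rot: [[-0.142, -0.99, -0.016], [-0.985, 0.143, -0.1], [0.102, 0.002, -0.995]]
wrist_force: [9.5, -13.0, -1.3]
gripper_width: 0.203
gripper_force: 30.0
```

{"api": "jog_arm", "payload": {
  "plan": "0.02 0 0.015 0 0 0 1;0.02 0 0.015 0 0 0 1;0.02 0 0 0 0 0 1;0 0 0 0 0 0 1;0 0 0 0 0 0 1;0 0 0 0 0 0 1;0 0 0 0 0 0 1;0 0 0 0 0 0 1;0 0 0 0 0 0 1;0 0 0 0 0 0 1"
}}

```text
time_s: 30.85
tcp_pos: [0.5677, 0.2981, 0.0742]
ee_rot: [[-0.141, -0.99, -0.015], [-0.985, 0.142, -0.098], [0.099, 0.001, -0.995]]
wrist_force: [7.2, -10.2, -0.8]
gripper_width: 0.207
gripper_force: 30.0
```

The chute is on its rest, at the same z as the initial grip. I'll release and retreat.

{"api": "jog_arm", "payload": {
  "plan": "0 0 0 0 0 0 -1;0 0 0 0 0 0 -1;0 0 0 0 0 0 -1;0 0 0 0 0 0 -1;0 0 0 0 0 0 -1;0 0 0 0 0 0 -1;0 0 0 0 0 0 -1;0 0 0 0 0 0 -1;0 0 0 0 0 0 -1;0 0 0 0 0 0 -1"
}}

```text
time_s: 31.85
tcp_pos: [0.5672, 0.3019, 0.0744]
ee_rot: [[-0.141, -0.99, -0.013], [-0.986, 0.141, -0.091], [0.092, 0.0, -0.996]]
wrist_force: [1.0, -0.4, -0.0]
gripper_width: 0.971
gripper_force: 0.0
```

{"api": "jog_arm", "payload": {
  "plan": "0 0 -0.3 0 0 0 -1;0 0 -0.6 0 0 0 -1;0 0 -0.8 0 0 0 -1;0 0 -0.8 0 0 0 -1;0 0 -0.8 0 0 0 -1;0 0 -0.8 0 0 0 -1;0 0 -0.8 0 0 0 -1;0 0 -0.6 0 0 0 -1;0 0 -0.3 0 0 0 -1;0 0 0 0 0 0 -1"
}}

```text
time_s: 32.85
tcp_pos: [0.5695, 0.3155, 0.2202]
ee_rot: [[-0.141, -0.99, -0.011], [-0.986, 0.141, -0.09], [0.09, -0.002, -0.996]]
wrist_force: [-0.4, -0.0, 1.0]
gripper_width: 0.999
gripper_force: 0.0
```

```bash
python3 - <<'E'
from h import *
from aim import loc
im,d=snap('top','top4.png')
for k in('handle','ball'):
    for m,s,c in blobs(hsvmask(im,*COL[k]),50):
        p,_=depthpts('top',d,m);print(k,s[4],c.round(1),np.round(loc(p.mean(0),-.1),4))
print(r.sense()['time_s'],r.sense()['wrist_force'])
E
```

```text
handle 207 [182.1 183.4] [5.06e-01 2.00e-04 2.54e-02]
ball 179 [388.2  91.5] [-0.0247  0.3444 -0.0575]
ball 385 [393.9 211.5] [-0.0504 -0.0031  0.0489]
ball 389 [412.8 213.6] [-0.0927 -0.0031  0.0575]
32.9 [-0.2902586   0.71553129 -0.43536815]
```

View pics/top4.png

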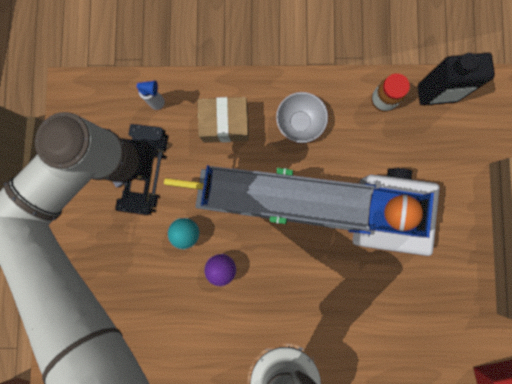

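The ball is in the hopper at (404,213), the chute is back on its rest, and the gripper is clear above the handle. Nothing else has moved, though the brush is hidden under the gripper in this view. Handing in.

```bash
python3 -c "
from station import r
print(r.finish_job())"
```

```text
the job is handed in; nothing more can be done
None
```

The job is handed in at about 33 s: the orange ball rested about 1 mm from the mark for just over 6 s (after passing it once and being rolled back), then rolled gently into the blue hopper, and the chute was lowered onto its rest and let go.

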